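# Load the last egg into the egg cooker and prick it

### The job

Get the egg cooker ready: gently move the last egg from the white egg tray, blunt end up as it stands, into the empty cup of the cooker's grey insert, and let go so that it sits upright there. Then take the egg pricker, set its hollow sprung foot squarely on top of that egg and press straight down until the foot has gone all the way in, without crushing the egg. Finally stand the pricker back upright on its foot on the worktop, and leave the other two eggs and the things around undisturbed.

Things in the scene. Friction and masses are not known exactly. Their poses are not given: they have to be found in the camera images.
- egg: The egg to move: brown hen's egg, rigid, about 60 g, 57 mm tall, 43 mm in diameter at its widest, 33 mm above the pointed end. Stands pointed end down in the end cup of the white tray. Origin at the pointed lower end, z towards the blunt end. The shell cracks above about 25 N a finger or 35 N from above; 8 N a finger carries it. Counts as dropped if it falls more than about 8 mm.
- egg_waist (a point): Centre of the egg at its widest height, 33 mm above the pointed end; the height to grip, or a few mm above it.
- egg_crown (a point): Top of the egg (its blunt end), 57 mm above the pointed end.
- egg_tray: White ceramic egg tray, fixed: slab 148 x 54 x 8 mm with three cups in a row along its x axis, 48 mm apart, the same cups as in the cooker (mouths 24 mm above the worktop). Origin at the centre of its underside. The egg stands in the end cup at its +x side; the other two are empty.
- insert: Grey round insert (140 mm) on the white egg cooker (150 mm); fixed, but turned at any angle. Origin at the centre of its underside, 40 mm above the worktop, z up. Three cups 16 mm tall, axes 43 mm from the centre and 120 degrees apart: the empty one at +x. A cup's mouth is 36 mm inside, 41 mm outside; its walls slope inward, so an egg centres itself. A knob 23 mm tall stands in the middle.
- free_cup (a point): Centre of the mouth of the insert's empty cup, 20 mm above the insert's origin (60 mm above the worktop). A seated egg has its pointed end 13 mm below this point, its widest part 20 mm and its top 44 mm above it, as have the eggs in the other cups. A wall boiler hangs over the back of the worktop (its front at x about 0.6 m, knobs 0.58 m up): lift no higher than needed to clear the eggs.
- egg_left: Bystander egg, same size, seated in the insert's cup at +120 degrees. Origin at the pointed lower end.
- egg_right: Bystander egg, same size, seated in the insert's cup at -120 degrees. Origin at the pointed lower end.
- pricker: Egg pricker: black round hand piece with a sprung steel foot under it, 64 mm tall, about 75 g, standing upright on its foot on the worktop. Round about its z axis (up); origin at the centre of the foot's underside when the foot is out. Grip the straight barrel, 18 to 52 mm above the origin, 33 mm in diameter; the collar below is 39 mm in diameter, the top is rounded off.
- pricker_grip (a point): On the pricker's axis, 36 mm above its origin: the height to grip.
- foot_rim (a point): Centre of the lower rim of the pricker's foot, moving with the foot. The foot is a steel cup open at the bottom: rim 30 mm outside and 24 mm inside diameter, 13 mm deep. On an egg's blunt end the rim comes to rest about 4 mm below the egg's top.
- pricker_foot (a joint): How far the sprung foot has slid up into the pricker: 0 out, 0.006 m fully in. The spring needs 1.6 N to start and 4.0 N at the end stop; fully in, a fixed pin at the centre stands out and pricks the shell. It springs out again when let go.
- mug: Bystander: white mug 97 mm tall, standing at the back, right of the spoon.
- salt: Bystander: glass salt shaker 44 mm wide and 90 mm tall, at the back, behind the cooker.
- spoon: Bystander: teaspoon lying flat at the back, left of the mug.
There are look-alikes about, which are no part of the job. Leave any blue look-alike of the pricker alone.

How it is judged:
By the outcome, as a careful person would: the job done as asked, in the order asked, and still so for the second after the job is handed in, with the robot touching nothing.
It also fails if it takes over 67 s, if anything falls off the work surface, if the arm or the gripper's body presses on something with over 40 N, if the wrist force passes 120 N, or if a joint passes its speed limit or range.

### The arm

A 6-joint arm with a two-finger parallel gripper is mounted at the origin on a cart in front of the work surface, level with it; the furniture and walls round the work are solid. World frame = base frame: x ahead of the robot, y to its left, z up, the work surface at z = 0. Lengths are in m, angles in rad, forces in N, time in s.
With the tool pointing down it reaches from about 0.2 to 0.875 m from the base axis. Payload 3.4 kg.
Tool frame: the origin (TCP) lies midway between the tips of the shut fingers; the grasp point (between the pads) lies 19 mm behind it; z points along the fingers, y is the line along which they close (so a half turn about z gives the same grasp; the last joint's range is limited). The gripper opens to 94 mm and grips with 3 to 60 N. Pads are 16 mm wide; open, the fingers measure 119 mm over their backs; the gripper's body (75 mm by 177 mm) begins 78 mm behind the grasp point.
Start: joints at [1.042, 0.276, 1.505, -0, 1.361, -0.121], TCP at [0.228, 0.528, 0.183] pointing down, gripper open.
Joint ranges: [-2.89, 2.89], [-0.75, 2.08], [0.22, 2.7], [-1.18, 4.32], [0.11, 2.71], [-2.7, 2.7]. Speed limits (rad/s): [2.57, 2.57, 3.14, 3.14, 3.14, 3.14].

### API

Orientations are given as a 3x3 rotation matrix whose columns are the frame's x, y, z axes.
In Python, from rig import manip, camera gives the robot as it stands.
- The arm moves only by the tool drive_tool, never from a script. Its argument "steps" is a list of rows, each a list of 2 entries, a list of its own where there are three numbers: the shift along the tool's x, y, z in units of 0.05 m (1.0 is 0.05 m), then the turn about the tool's z in units of 45 degrees (1.0 is 45 degrees). In form: [[[tx, ty, tz], yaw], ...]. A call has 1 to 8 rows; each row shifts and turns the commanded pose from where the row before left it, along the tool's axes as they then stand; what a row does not reach is not made up. A row lasts 1/12 s, in which the tool goes at most 41.7 mm and 7.16 degrees, less where a joint would pass 70% of its speed; a pose out of reach is approached as far as the arm can. A call with a number of a shift or a turn outside -1 to 1 is refused whole. A call with a gripper value outside its range is refused whole. "fingers" is the closure, from 0 (fully open) to 1 (shut), set as the call begins (left out, the last holds). The fingers move at their own pace and stop on an object; "newtons" is the grip in N (left out, the last holds). Time passes only in rows, so rows that do not move let the fingers close. It gives the time, the measured TCP pose, the force, the opening and the grip force at its end, in the units of the state.
- manip.get_obs(): the state, without advancing time (a new reading comes with each control period).
- camera(name): name is "scene" or "top" or "wrist"; returns a dict with "frame" (420x560x3 uint8, blue, green, red), "fx", "fy", "cx", "cy" (pixels), "T" (4x4, takes a point from camera to world coordinates). Camera axes: x right, y down, z forward; pixel columns grow to the right and rows downward; lengths in m; the calibration is good to about 2 mm. A picture is of the moment at which its call begins. There is no depth.
- manip.job_done(): hands the job in; it is judged then, once.
The state is a dict: "time_s": time; "q": joint angles; "qvel": joint speeds; "tau": joint torques, N m; "tool_pos": TCP position; "eef_rot": TCP orientation; "ft_force": force on the tool from outside, world axes, zero at the start; "wrist_torque": the same for the moment, N m; "width": finger opening in m; "grasp_force": force on a finger pad.
Only numpy, scipy, OpenCV 4.12 (cv2) and the standard library are available. Lean on these libraries where they do the work, as an engineer would, in place of code of your own. Each camera call takes 0.05 s, during which the arm holds its last target. There are 200 camera calls.

## Working session

There is one attempt and no reset: what is moved stays moved. The work goes in short steps, Python scripts to look and compute and a tool call to move; the robot and the scene stay as the last step left them, time stands still between calls to the robot, and variables do not carry over. Pictures are saved under pics/ and viewed, at most 10 in all, crops included, and the job is handed in when it is done.

Besides the shell and the picture viewer there is one more tool, called after "Request:" in YAML: its name, and indented under it one key for each argument. drive_tool: Moves the arm, as the interface text tells. Shifts and turns lie within -1 to 1; 1 stands for 0.05 m of shift or 45 degrees of turn. Its arguments: {"type":"object","properties":{"steps":{"type":"array"},"fingers":{"type":"number"},"newtons":{"type":"number"}},"required":["steps"]}

```bash
ls; mkdir -p pics
cat > h.py <<'E'
import numpy as np,cv2
from rig import manip,camera
def ray(c,u,v,z):
    d=c["T"][:3,:3]@np.array([(u-c["cx"])/c["fx"],(v-c["cy"])/c["fy"],1]);o=c["T"][:3,3]
    return o+d*(z-o[2])/d[2]
def proj(c,p):
    q=np.linalg.inv(c["T"])@np.append(p,1);return c["fx"]*q[0]/q[2]+c["cx"],c["fy"]*q[1]/q[2]+c["cy"]
E
python3 - <<'E'
from h import *
import pickle
for n in("top","scene"):
    c=camera(n);pickle.dump(c,open(n+".pkl","wb"))
    cv2.imwrite(f"pics/{n}0.png",cv2.resize(c["frame"],(784,588),interpolation=cv2.INTER_CUBIC))
    print(n,c["fx"],c["T"].round(3))
o=manip.get_obs();print(o["time_s"],o["tool_pos"],o["eef_rot"].round(3) if hasattr(o["eef_rot"],'round') else o["eef_rot"],o["width"])
E
```

```text
pics
top 496.3346681323945 [[ 0.015 -0.987  0.162  0.423]
 [-0.999 -0.02  -0.027 -0.129]
 [ 0.03  -0.162 -0.986  1.104]
 [ 0.     0.     0.     1.   ]]
scene 413.87933501184693 [[ 0.382 -0.616  0.689 -0.008]
 [-0.924 -0.237  0.3   -0.4  ]
 [-0.022 -0.751 -0.66   0.614]
 [ 0.     0.     0.     1.   ]]
0.1 [0.22778588 0.52738612 0.18273963] [[-0.918  0.397 -0.001]
 [ 0.397  0.918 -0.001]
 [ 0.    -0.002 -1.   ]] 0.09397274547723511
```

View pics/top0.png

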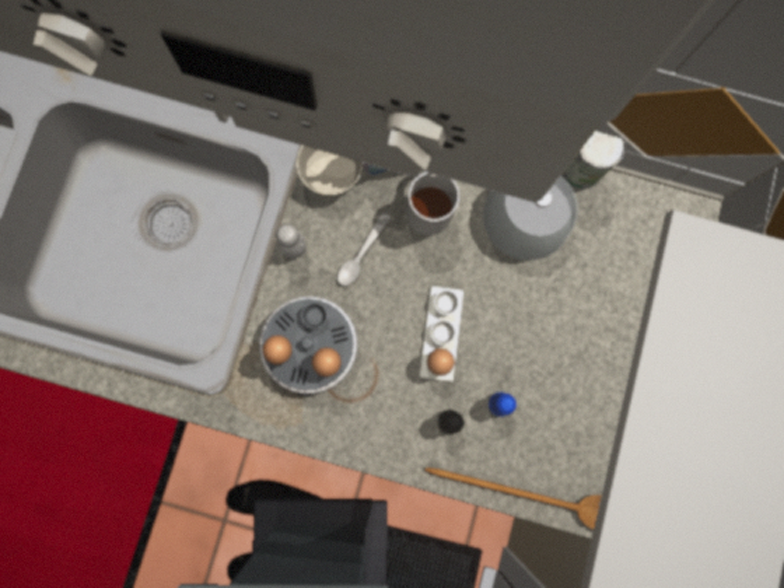

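View pics/scene0.png

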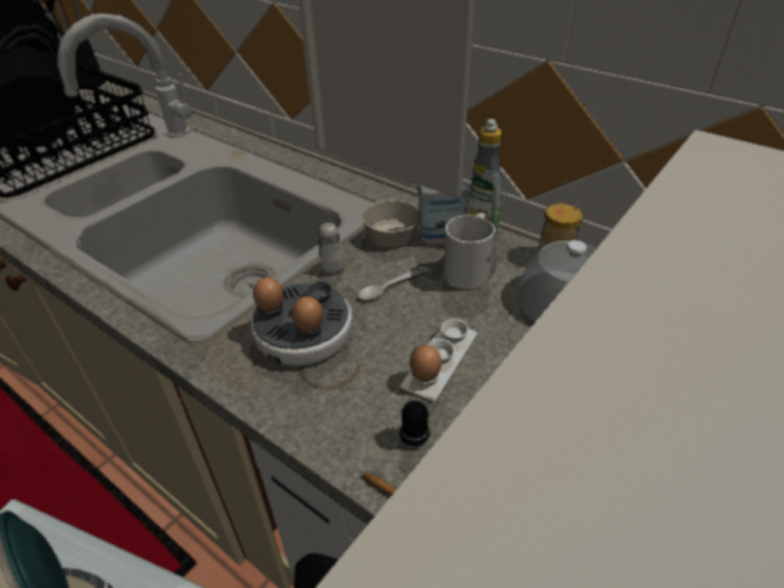

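Top view: egg at (441,361), free cup mouth at (314,316), cooker centre about (308,345), black pricker top at (451,422), blue one at (503,404). The scene view agrees: egg at (425,363), pricker at (415,423), cup at (320,291).

Run:
```python
from h import *
import pickle
t=pickle.load(open("top.pkl","rb"));s=pickle.load(open("scene.pkl","rb"))
R=lambda c,u,v,z:ray(c,u/1.4,v/1.4,z).round(4)
print("egg",R(t,441,361,.05),R(s,425,363,.045))
print("cup",R(t,314,316,.06),R(s,320,291,.06))
print("L",R(t,277,350,.08),R(s,268,295,.08));print("R",R(t,326,362,.08),R(s,307,315,.08))
print("pr",R(t,451,422,.055),R(s,415,423,.035),"blue",R(t,503,404,.055))
print("mug",R(t,432,200,.09),"salt",R(t,288,235,.09),"spoon",R(t,347,275,0))
print("tray ends",R(t,445,303,.024),R(t,441,333,.024),R(t,445,287,.008),R(t,437,380,.008))
```

```text
egg [ 0.4913 -0.2343  0.05  ] [ 0.4865 -0.2318  0.045 ]
cup [ 0.5551 -0.041   0.06  ] [ 0.5524 -0.0424  0.06  ]
L [0.5013 0.0097 0.08  ] [0.4977 0.0099 0.08  ]
R [ 0.485  -0.0624  0.08  ] [ 0.4807 -0.0623  0.08  ]
pr [ 0.4007 -0.2491  0.055 ] [ 0.3979 -0.2511  0.035 ] blue [ 0.4284 -0.3271  0.055 ]
mug [ 0.7315 -0.2158  0.09  ] salt [ 0.6722 -0.0008  0.09  ] spoon [ 0.6303 -0.0868  0.    ]
tray ends [ 0.5841 -0.2429  0.024 ] [ 0.5366 -0.2368  0.024 ] [ 0.6125 -0.2445  0.008 ] [ 0.4642 -0.2324  0.008 ]
```

Request:
drive_tool:
  steps:
    - [[0,0,0],-0.1]
    - [[0,0,0],-0.087]
    - [[-0.449,-0.662,0],0]
    - [[-0.449,-0.662,0],0]
    - [[-0.449,-0.662,0],0]
    - [[-0.449,-0.662,0],0]
    - [[-0.449,-0.662,0],0]
    - [[-0.449,-0.662,0],0]
  fingers: 0
  newtons: 8

```text
time_s: 0.77
tool_pos: [0.3068, 0.2993, 0.1832]
eef_rot: [[-0.966, 0.257, -0.0], [0.257, 0.966, -0.0], [0.0, -0.0, -1.0]]
ft_force: [1.2, -1.1, -0.7]
width: 0.0944
grasp_force: 0.0
```

Request:
drive_tool:
  steps:
    - [[-0.449,-0.662,0],0]
    - [[-0.449,-0.662,0],0]
    - [[-0.449,-0.662,0],0]
    - [[-0.449,-0.662,0],0]
    - [[-0.449,-0.662,0],0]
    - [[-0.449,-0.662,0],0]
    - [[-0.449,-0.662,0],0]
    - [[-0.449,-0.662,0],0]

```text
time_s: 1.43
tool_pos: [0.4121, -0.0028, 0.1834]
eef_rot: [[-0.966, 0.258, 0.0], [0.258, 0.966, 0.0], [-0.0, 0.0, -1.0]]
ft_force: [1.0, 1.3, -0.2]
width: 0.0939
grasp_force: 0.0
```

Request:
drive_tool:
  steps:
    - [[-0.44,-0.67,0],0]
    - [[-0.44,-0.67,0],0]
    - [[-0.44,-0.67,0],0]
    - [[-0.44,-0.67,0],0]
    - [[-0.44,-0.67,0],0]
    - [[-0.3,-0.4,0],0]
    - [[0,0,0],0]
    - [[0,0,0],0]

```text
time_s: 2.1
tool_pos: [0.4843, -0.2152, 0.1825]
eef_rot: [[-0.966, 0.26, -0.002], [0.26, 0.966, 0.001], [0.002, 0.001, -1.0]]
ft_force: [-0.1, -0.8, -0.1]
width: 0.0942
grasp_force: 0.0
```

Run:
```python
from h import *
import pickle
c=camera("wrist");pickle.dump(c,open("w1.pkl","wb"))
im=cv2.resize(c["frame"],(784,588),interpolation=cv2.INTER_CUBIC)
cv2.imwrite("pics/w1.png",im)
print(manip.get_obs()["tool_pos"],c["T"].round(3),c["fx"])
for p in [(.489,-.233,.045),(.489,-.233,.068),(.4,-.25,.064),(.4,-.25,.0)]: print(np.array(proj(c,p))*1.4)
```

```text
[ 0.48385677 -0.2138708   0.18267125] [[ 0.261  0.937  0.233  0.417]
 [ 0.965 -0.253 -0.062 -0.198]
 [ 0.     0.241 -0.97   0.382]
 [ 0.     0.     0.     1.   ]] 293.2987385766445
[375.85364222 288.88936906]
[374.6046815  295.53481146]
[320.81814039 188.89726693]
[333.09228354 189.49548137]
```

View pics/w1.png

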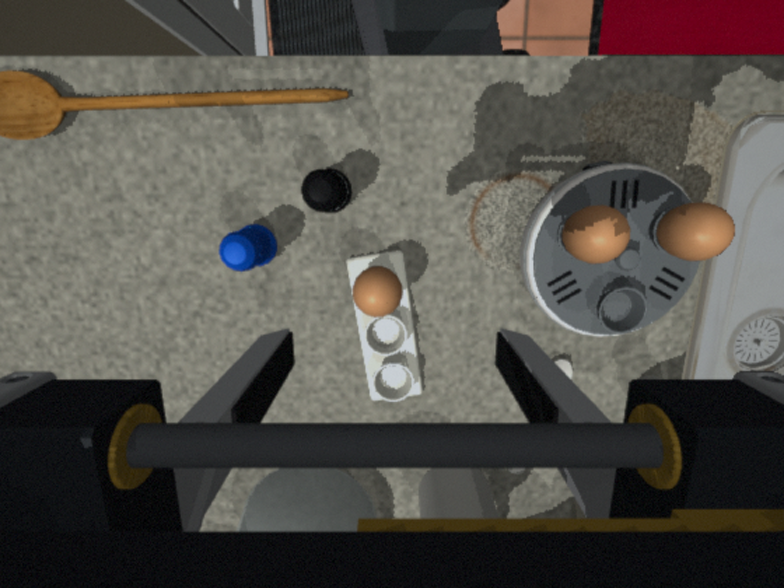

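Wrist view: egg silhouette centred at (378,291), pricker top at (321,190), free cup mouth at about (622,306). All lie close to the predictions.

Run:
```python
from h import *
import pickle
c=pickle.load(open("w1.pkl","rb"));R=lambda u,v,z:ray(c,u/1.4,v/1.4,z).round(4)
e=R(378,291,.045);print("egg",e,"pr",R(320,189,.064),"cup",R(622,306,.06),"ckr",R(628,259,.063))
print("trayends",R(375,255.5,.008),R(397,395,.008),"cups",R(385.5,333,.024),R(393,381,.024))
o=manip.get_obs();Rm=np.array(o["eef_rot"])
print(Rm.T@(np.array([e[0],e[1],.028])-o["tool_pos"])/.05)
```

```text
egg [ 0.4912 -0.2317  0.045 ] pr [ 0.3999 -0.2506  0.064 ] cup [ 0.5518 -0.0418  0.06  ] ckr [ 0.5135 -0.0337  0.063 ]
trayends [ 0.4664 -0.2291  0.008 ] [ 0.6073 -0.246   0.008 ] cups [ 0.5359 -0.2379  0.024 ] [ 0.5841 -0.2438  0.024 ]
[-0.24098575 -0.31062527  3.09248073]
```

Request:
drive_tool:
  steps:
    - [[-0.22,-0.31,0],0]
    - [[0,0,0.6],0]
    - [[0,0,0.6],0]
    - [[0,0,0.6],0]
    - [[0,0,0.5],0]
    - [[0,0,0.4],0]
    - [[0,0,0.3],0]
    - [[0,0,0.08],0]

```text
time_s: 2.82
tool_pos: [0.4888, -0.2289, 0.0272]
eef_rot: [[-0.967, 0.256, -0.005], [0.256, 0.967, 0.004], [0.005, 0.002, -1.0]]
ft_force: [-0.6, 0.2, 0.6]
width: 0.0939
grasp_force: 0.0
```

Request:
drive_tool:
  steps:
    - [[0,0,0],0]
    - [[0,0,0],0]

```text
time_s: 2.98
tool_pos: [0.4915, -0.2314, 0.0303]
eef_rot: [[-0.966, 0.257, 0.001], [0.257, 0.966, -0.0], [-0.001, -0.0, -1.0]]
ft_force: [0.5, 0.5, 0.3]
width: 0.094
grasp_force: 0.0
```

Request:
drive_tool:
  steps:
    - [[0,0,0],0]
    - [[0,0,0],0]
    - [[0,0,0],0]
    - [[0,0,0],0]
    - [[0,0,0],0]
    - [[0,0,0],0]
  fingers: 0.46
  newtons: 5

```text
time_s: 3.48
tool_pos: [0.4913, -0.2322, 0.0297]
eef_rot: [[-0.966, 0.258, 0.0], [0.258, 0.966, -0.0], [-0.0, -0.0, -1.0]]
ft_force: [0.2, 0.1, 0.2]
width: 0.0575
grasp_force: 0.0
```

Request:
drive_tool:
  steps:
    - [[0,0,0],0]
    - [[0,0,0],0]
    - [[0,0,0],0]
    - [[0,0,0],0]
    - [[0,0,0],0]
    - [[0,0,0],0]
  fingers: 0.8
  newtons: 8

```text
time_s: 3.98
tool_pos: [0.4912, -0.2321, 0.0294]
eef_rot: [[-0.966, 0.258, -0.0], [0.258, 0.966, 0.0], [0.0, 0.0, -1.0]]
ft_force: [-0.6, 0.9, 0.5]
width: 0.039
grasp_force: 7.9
```

Request:
drive_tool:
  steps:
    - [[0,0,-0.1],0]
    - [[0,0,-0.2],0]
    - [[0,0,-0.2],0]
    - [[0,0,-0.2],0]
    - [[0,0,-0.2],0]
    - [[0,0,-0.2],0]
    - [[0,0,0],0]
    - [[0,0,0],0]

```text
time_s: 4.65
tool_pos: [0.4917, -0.2324, 0.0855]
eef_rot: [[-0.966, 0.258, 0.002], [0.258, 0.966, -0.001], [-0.002, -0.0, -1.0]]
ft_force: [-0.3, -0.0, -0.4]
width: 0.0389
grasp_force: 7.9
```

Run:
```python
from h import *
import pickle
c=camera("wrist");s=camera("scene");pickle.dump((c,s),open("w2.pkl","wb"))
a=cv2.resize(c["frame"],(560,420));
b=cv2.resize(s["frame"][210:310,240:373],(560,420),interpolation=cv2.INTER_CUBIC)
w=cv2.resize(c["frame"][160:310,180:380],(560,420),interpolation=cv2.INTER_CUBIC)
cv2.imwrite("pics/w2.png",np.hstack([w[:,:400],b[:,80:480]]))
o=manip.get_obs();print(o["tool_pos"],o["width"],o["grasp_force"])
```

```text
[ 0.4908566  -0.23192662  0.08421921] 0.03906866109484739 7.858224322044407
```

View pics/w2.png

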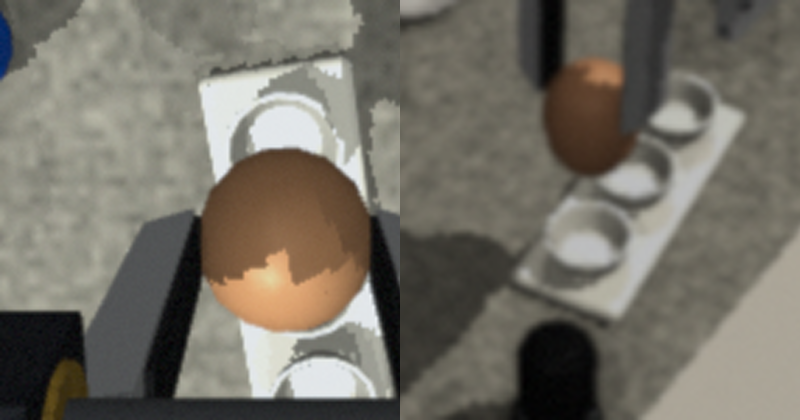

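Left: egg sits between the pads, upright. Right (scene): it hangs clear of the tray, its silhouette from (595,57) to (590,175), the fingertips near its middle. I'll check height and centring against a projection of the egg.

Run:
```python
from h import *
import pickle
c,s=pickle.load(open("w2.pkl","rb"))
def egg(x,y,zb):
    P=[]
    for z in np.linspace(0,57,60):
        r=21.5*np.sqrt(max(0,1-((z-33)/(24 if z>33 else 33))**2))
        for a in np.linspace(0,6.28,40):P.append((x+r*np.cos(a)/1e3,y+r*np.sin(a)/1e3,zb+z/1e3))
    return np.array(P)
for x,y,zb in[(.491,-.232,.066),(.491,-.232,.060),(.484,-.231,.066),(.497,-.233,.066)]:
    E=egg(x,y,zb)
    u=np.array([proj(s,p) for p in E]);us=(u-[240,210])*[4.21,4.2]+[320,0]
    v=np.array([proj(c,p) for p in E]);vs=(v-[180,160])*2.8
    print(x,zb,"scene",us.min(0).round(),us.max(0).round(),"wrist",vs.min(0).round(),vs.max(0).round())
```

```text
0.491 0.066 scene [543.  59.] [645. 178.] wrist [198. 140.] [378. 327.]
0.491 0.06 scene [543.  69.] [645. 188.] wrist [201. 134.] [375. 315.]
0.484 0.066 scene [535.  69.] [638. 189.] wrist [194. 112.] [375. 299.]
0.497 0.066 scene [550.  50.] [652. 169.] wrist [201. 163.] [380. 350.]
```

Request:
drive_tool:
  steps:
    - [[0,0,-0.2],0]
    - [[0,0,-0.2],0]
    - [[0,0.1,-0.2],0]
    - [[-0.02,0.25,0],0]
    - [[-0.02,0.4,0],0]
    - [[-0.02,0.4,0],0]
    - [[-0.02,0.4,0],0]
    - [[-0.02,0.4,0],0]

```text
time_s: 5.42
tool_pos: [0.5216, -0.1373, 0.1147]
eef_rot: [[-0.966, 0.258, 0.0], [0.258, 0.966, 0.001], [-0.0, 0.001, -1.0]]
ft_force: [0.5, -0.4, 0.4]
width: 0.039
grasp_force: 7.9
```

Request:
drive_tool:
  steps:
    - [[-0.02,0.4,0],0]
    - [[-0.02,0.4,0],0]
    - [[-0.02,0.4,0],0]
    - [[-0.02,0.4,0],0]
    - [[-0.02,0.3,0],0]
    - [[-0.02,0.14,0],0]
    - [[0,0,0],0]
    - [[0,0,0],0]

```text
time_s: 6.08
tool_pos: [0.5532, -0.0419, 0.1145]
eef_rot: [[-0.966, 0.257, -0.0], [0.257, 0.966, -0.0], [-0.0, -0.0, -1.0]]
ft_force: [-0.1, -0.2, -1.2]
width: 0.0391
grasp_force: 7.9
```

Run:
```python
from h import *
import pickle
c=camera("wrist");s=camera("scene");t=camera("top");pickle.dump((c,s,t),open("w3.pkl","wb"))
b=cv2.resize(s["frame"][160:265,160:260],(400,420),interpolation=cv2.INTER_CUBIC)
w=cv2.resize(c["frame"][90:300,180:380],(400,420),interpolation=cv2.INTER_CUBIC)
cv2.imwrite("pics/w3.png",np.hstack([w,b]))
o=manip.get_obs();print(o["tool_pos"],o["width"],o["grasp_force"])
```

```text
[ 0.55307229 -0.04294262  0.11450261] 0.038925574742762245 7.858530606390559
```

View pics/w3.png

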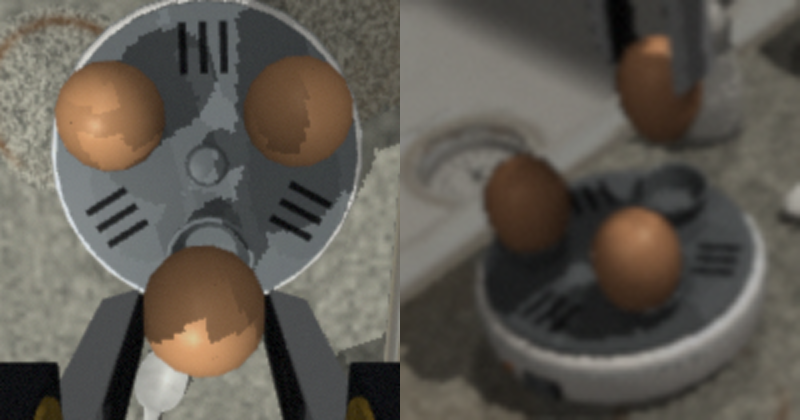

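Left (wrist): the egg is held over the cup, bystander egg boxes x 55–166, y 60–171 and x 244–352, y 54–166, knob top at (208,163). I'll fit the insert's pose from these.

```bash
cat > egg.py <<'E'
from h import *
def egg(x,y,zb):
    P=[]
    for z in np.linspace(0,57,40):
        r=21.5*np.sqrt(max(0,1-((z-33)/(24 if z>33 else 33))**2))
        for a in np.linspace(0,6.28,32):P.append((x+r*np.cos(a)/1e3,y+r*np.sin(a)/1e3,zb+z/1e3))
    return np.array(P)
def box(c,x,y,zb,off,sc):
    u=(np.array([proj(c,p) for p in egg(x,y,zb)])-off)*sc
    return np.r_[u.min(0),u.max(0)]
E
python3 - <<'E'
from egg import *
import pickle
from scipy.optimize import least_squares
c,s,t=pickle.load(open("w3.pkl","rb"))
O,S=[180,90],2
def f(p):
    x,y,th=p;r=[]
    for a,m in((120,[244,54,352,166]),(-120,[55,60,166,171])):
        A=th+np.radians(a)
        r+=list(box(c,x+.043*np.cos(A),y+.043*np.sin(A),.047,O,S)-m)
    k=(np.array(proj(c,(x,y,.063)))-O)*S
    return np.r_[r,k-[208,163]]
q=least_squares(f,[.513,-.032,-.26],x_scale=[.01,.01,.1]);x,y,th=q.x
print(q.x,q.fun.round(1));F=np.array([x+.043*np.cos(th),y+.043*np.sin(th)]);print("cup",F)
m=[144,246,265,377]
g=least_squares(lambda p:box(c,p[0],p[1],.0955,O,S)-m,[.554,-.042],x_scale=.01);print("egg",g.x,g.fun.round(1))
d=F-g.x;R=c["T"];o=manip.get_obs();print("tool units",np.array(o["eef_rot"]).T[:2,:2]@d/.05)
E
```

```text
[ 0.51371486 -0.03078836 -0.22912763] [ 0.6 -1.1  5.5  0.4 -2.8 -0.7 -1.6  1.3 -2.   0.9]
cup [ 0.55559105 -0.04055486]
egg [ 0.55396261 -0.04221472] [-3.8 -1.3  3.8  1.5]
tool units [-0.02286914  0.04049429]
```

Request:
drive_tool:
  steps:
    - [[-0.02,0.03,0.1],0]
    - [[0,0,0.2],0]
    - [[0,0,0.2],0]
    - [[0,0,0.15],0]
    - [[0,0,0.1],0]
    - [[0,0,0.1],0]
    - [[0,0,0],0]
    - [[0,0,0],0]

```text
time_s: 6.9
tool_pos: [0.5545, -0.041, 0.0716]
eef_rot: [[-0.966, 0.258, -0.001], [0.258, 0.966, 0.0], [0.001, 0.0, -1.0]]
ft_force: [0.0, -1.0, -0.6]
width: 0.0392
grasp_force: 7.9
```

Request:
drive_tool:
  steps:
    - [[0,0,0.03],0]
    - [[0,0,0.03],0]
    - [[0,0,0],0]
    - [[0,0,0],0]

```text
time_s: 7.23
tool_pos: [0.5547, -0.041, 0.0691]
eef_rot: [[-0.966, 0.258, 0.0], [0.258, 0.966, 0.0], [-0.0, 0.0, -1.0]]
ft_force: [0.2, -0.9, -0.8]
width: 0.039
grasp_force: 7.9
```

Request:
drive_tool:
  steps:
    - [[0,0,0.02],0]
    - [[0,0,0.02],0]
    - [[0,0,0],0]
    - [[0,0,0],0]

```text
time_s: 7.57
tool_pos: [0.5549, -0.0409, 0.0671]
eef_rot: [[-0.966, 0.258, 0.001], [0.258, 0.966, 0.0], [-0.0, 0.0, -1.0]]
ft_force: [0.9, 0.6, -0.3]
width: 0.0388
grasp_force: 7.9
```

Request:
drive_tool:
  steps:
    - [[0,0,0.02],0]
    - [[0,0,0],0]
    - [[0,0,0],0]

```text
time_s: 7.82
tool_pos: [0.5553, -0.0408, 0.0664]
eef_rot: [[-0.966, 0.258, 0.001], [0.258, 0.966, 0.0], [-0.001, 0.001, -1.0]]
ft_force: [0.4, 1.2, 2.3]
width: 0.0393
grasp_force: 8.1
```

Request:
drive_tool:
  steps:
    - [[0,0,0],0]
    - [[0,0,0],0]
    - [[0,0,0],0]
    - [[0,0,0],0]
  fingers: 0.3

```text
time_s: 8.15
tool_pos: [0.5541, -0.0412, 0.0656]
eef_rot: [[-0.966, 0.258, -0.001], [0.258, 0.966, -0.0], [0.001, -0.0, -1.0]]
ft_force: [-0.6, -0.1, 0.0]
width: 0.0625
grasp_force: 0.0
```

Request:
drive_tool:
  steps:
    - [[0,0,-0.2],0]
    - [[0,0,-0.4],0]
    - [[0,0,-0.5],0]
    - [[0,0,-0.5],0]
    - [[0,0,-0.3],0]
    - [[-0.1,-0.3,0],0]
    - [[0,0,0],0]
    - [[0,0,0],0]

```text
time_s: 8.82
tool_pos: [0.5554, -0.057, 0.1614]
eef_rot: [[-0.966, 0.259, 0.0], [0.259, 0.966, 0.0], [-0.0, 0.0, -1.0]]
ft_force: [-0.9, 0.1, -0.6]
width: 0.0658
grasp_force: 0.0
```

Run:
```python
from h import *
import pickle
c=camera("wrist");s=camera("scene");t=camera("top");pickle.dump((c,s,t),open("w4.pkl","wb"))
b=cv2.resize(s["frame"][160:265,160:260],(400,420),interpolation=cv2.INTER_CUBIC)
w=cv2.resize(c["frame"][100:310,220:420],(400,420),interpolation=cv2.INTER_CUBIC)
cv2.imwrite("pics/w4.png",np.hstack([w,b]))
o=manip.get_obs();print(o["tool_pos"],o["width"])
```

```text
[ 0.55490814 -0.05624528  0.16032363] 0.0653210505160766
```

View pics/w4.png

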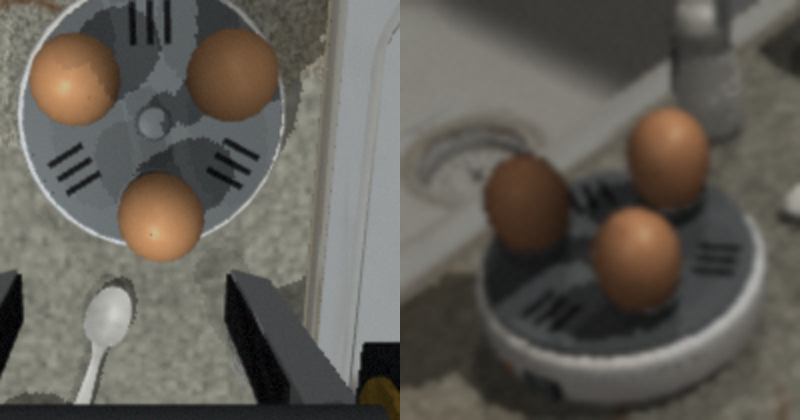

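The egg is seated upright: wrist silhouette x 118–204, y 172–262; scene box x 628–710, y 107–208. Next I'll fit its position from both cameras.

Run:
```python
from egg import *
import pickle
from scipy.optimize import least_squares
c,s,t=pickle.load(open("w4.pkl","rb"))
for n,C,m,O,S in(("wrist",c,[118,172,204,262],[220,100],2),("scene",s,[228,107,310,208],[160,160],4)):
    g=least_squares(lambda p:box(C,p[0],p[1],.047,O,S)-m,[.554,-.042],x_scale=.01);print(n,g.x,g.fun.round(1))
o=manip.get_obs();R=np.array(o["eef_rot"])
print(R.T@(np.array([.40,-.2505,.16])-o["tool_pos"])/.05)
```

```text
wrist [ 0.55860157 -0.03928242] [-0.8  0.7  0.8 -0.6]
scene [ 0.5589747  -0.03820702] [-1.2  0.1  1.2 -0.2]
[ 1.99081534 -4.55293292  0.00827334]
```

Run:
```python
from egg import *
import pickle
from scipy.optimize import least_squares
c,s,t=pickle.load(open("w4.pkl","rb"))
for n,C,mm,O,S in(("wrist",c,([187,29,279,122],[30,33,120,126]),[220,100],2),("scene",s,([84,153,170,253],[193,207,282,312]),[160,160],4)):
  P=[least_squares(lambda p:box(C,p[0],p[1],.047,O,S)-m,[.5,-.03],x_scale=.01).x for m in mm]
  L,R=P;M=(L+R)/2;d=L-R;nrm=np.array([d[1],-d[0]])/np.hypot(*d)
  print(n,L,R,np.hypot(*d),"cup pred",M+nrm*.0645)
```

```text
wrist [0.50192419 0.00926888] [ 0.48472318 -0.06164714] 0.0729723009818297 cup pred [ 0.55600615 -0.04139305]
scene [0.50137309 0.01145562] [ 0.48438553 -0.06055019] 0.0739825267268321 cup pred [ 0.55565595 -0.03935751]
```

Request:
drive_tool:
  steps:
    - [[0.1,-0.25,0],0]
    - [[0.24,-0.55,0],0]
    - [[0.24,-0.55,0],0]
    - [[0.24,-0.55,0],0]
    - [[0.24,-0.55,0],0]
    - [[0.24,-0.55,0],0]
    - [[0.24,-0.55,0],0]
    - [[0.24,-0.55,0],0]

```text
time_s: 9.63
tool_pos: [0.4147, -0.2327, 0.1606]
eef_rot: [[-0.966, 0.258, -0.001], [0.258, 0.966, 0.0], [0.001, 0.0, -1.0]]
ft_force: [-0.8, -0.2, -0.1]
width: 0.0657
grasp_force: 0.0
```

Request:
drive_tool:
  steps:
    - [[0.21,-0.45,0.4],0]
    - [[0,0,0.5],0]
    - [[0,0,0.4],0]
    - [[0,0,0.2],0]
    - [[0,0,0],0]
    - [[0,0,0],0]

```text
time_s: 10.13
tool_pos: [0.3998, -0.2507, 0.0855]
eef_rot: [[-0.966, 0.258, -0.002], [0.258, 0.966, 0.001], [0.002, 0.001, -1.0]]
ft_force: [0.8, -0.5, 0.1]
width: 0.0658
grasp_force: 0.0
```

Run:
```python
from h import *
import pickle
c=camera("wrist");pickle.dump(c,open("w5.pkl","wb"))
w=cv2.resize(c["frame"][140:350,180:380],(600,600),interpolation=cv2.INTER_CUBIC)
cv2.imwrite("pics/w5.png",w)
o=manip.get_obs();p=np.array(o["tool_pos"]);R=np.array(o["eef_rot"]);print(p,o["width"])
for q in ((p[0],p[1],.064),(p[0],p[1],.036),(.3997,-.2505,.064)):print((np.array(proj(c,q))-[180,140])*[3,600/210])
print(R.T@(np.array([.3997,-.2505,.0205])-p)/.05)
```

```text
[ 0.40061756 -0.25113946  0.0862308 ] 0.06585894911648851
[306.14325791 255.90578453]
[305.97256066 228.26441501]
[307.59222456 252.26963493]
[0.02098849 0.0077715  1.31461584]
```

View pics/w5.png

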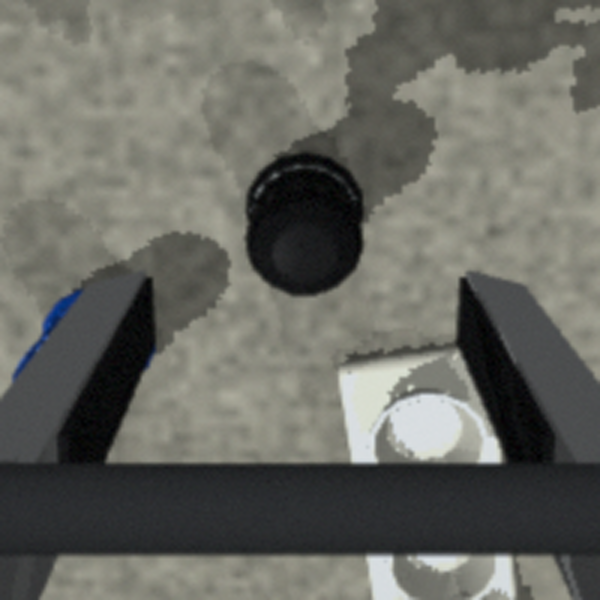

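Pricker top disc centred at (304,239), about 1.5 mm further towards the robot than the TCP; left and right clearances are even, and the blue one stands outside the left finger's path.

Request:
drive_tool:
  steps:
    - [[0.03,0,0.3],0]
    - [[0,0,0.4],0]
    - [[0,0,0.3],0]
    - [[0,0,0.2],0]
    - [[0,0,0.1],0]
    - [[0,0,0],0]
    - [[0,0,0],0]

```text
time_s: 10.77
tool_pos: [0.4, -0.251, 0.0217]
eef_rot: [[-0.966, 0.258, 0.001], [0.258, 0.966, -0.001], [-0.001, -0.001, -1.0]]
ft_force: [0.2, -0.9, 1.6]
width: 0.0657
grasp_force: 0.0
```

Request:
drive_tool:
  steps:
    - [[0,0,0],0]
    - [[0,0,0],0]
    - [[0,0,0],0]
    - [[0,0,0],0]
    - [[0,0,0],0]
    - [[0,0,0],0]
  fingers: 0.9
  newtons: 10

```text
time_s: 11.27
tool_pos: [0.3995, -0.2507, 0.0211]
eef_rot: [[-0.966, 0.258, 0.0], [0.258, 0.966, -0.0], [-0.0, -0.0, -1.0]]
ft_force: [-0.1, 0.2, 0.1]
width: 0.0323
grasp_force: 10.0
```

Request:
drive_tool:
  steps:
    - [[0,0,0],0]
    - [[0,0,0],0]
    - [[0,0,0],0]
  newtons: 25

```text
time_s: 11.52
tool_pos: [0.3994, -0.2506, 0.021]
eef_rot: [[-0.966, 0.258, 0.0], [0.258, 0.966, -0.0], [-0.0, -0.0, -1.0]]
ft_force: [-0.0, -0.3, -0.4]
width: 0.0324
grasp_force: 25.0
```

Request:
drive_tool:
  steps:
    - [[0,0,-0.2],0]
    - [[0,0,-0.5],0]
    - [[0,0,-0.6],0]
    - [[0,0,-0.6],0]
    - [[0,0,-0.5],0]
    - [[-0.1,0.25,-0.1],0]
    - [[-0.2,0.5,0],0]
    - [[-0.2,0.5,0],0]

```text
time_s: 12.18
tool_pos: [0.44, -0.1966, 0.1467]
eef_rot: [[-0.966, 0.26, 0.001], [0.26, 0.966, -0.001], [-0.001, -0.0, -1.0]]
ft_force: [0.5, -0.2, -0.7]
width: 0.0319
grasp_force: 25.0
```

Request:
drive_tool:
  steps:
    - [[-0.2,0.5,0],0]
    - [[-0.2,0.5,0],0]
    - [[-0.2,0.5,0],0]
    - [[-0.2,0.5,0],0]
    - [[-0.2,0.5,0],0]
    - [[-0.2,0.5,0],0]
    - [[-0.2,0.4,0],0]
    - [[-0.16,0.24,0],0]

```text
time_s: 12.85
tool_pos: [0.5627, -0.0387, 0.1454]
eef_rot: [[-0.967, 0.256, -0.001], [0.256, 0.967, 0.001], [0.001, 0.001, -1.0]]
ft_force: [0.1, 0.6, -0.1]
width: 0.0319
grasp_force: 25.0
```

Request:
drive_tool:
  steps:
    - [[0,0,0],0]
    - [[0,0,0],0]

```text
time_s: 13.02
tool_pos: [0.5615, -0.0411, 0.1454]
eef_rot: [[-0.966, 0.257, -0.002], [0.257, 0.966, -0.001], [0.001, -0.001, -1.0]]
ft_force: [-0.4, -0.7, -1.3]
width: 0.0322
grasp_force: 25.0
```

Run:
```python
from h import *
import pickle
c=camera("wrist");s=camera("scene");pickle.dump((c,s),open("w6.pkl","wb"))
b=cv2.resize(s["frame"][130:235,180:280],(400,420),interpolation=cv2.INTER_CUBIC)
w=cv2.resize(c["frame"][140:245,230:330],(400,420),interpolation=cv2.INTER_CUBIC)
cv2.imwrite("pics/w6.png",np.hstack([w,b]))
o=manip.get_obs();p=o["tool_pos"];print(p,o["width"])
for z in (0,.036,.064):
  q=(p[0],p[1],p[2]-.021+z);print(z,(np.array(proj(s,q))-[180,130])*4+[400,0],(np.array(proj(c,q))-[230,140])*4)
```

```text
[ 0.56086011 -0.04181999  0.14565404] 0.03208787667133836
0 [587.97975646 201.62191144] [205.0036049  353.09583374]
0.036 [580.16760492 141.46718603] [204.45994863 418.04922372]
0.064 [573.76247548  92.1467395 ] [203.88125539 487.18866075]
```

View pics/w6.png

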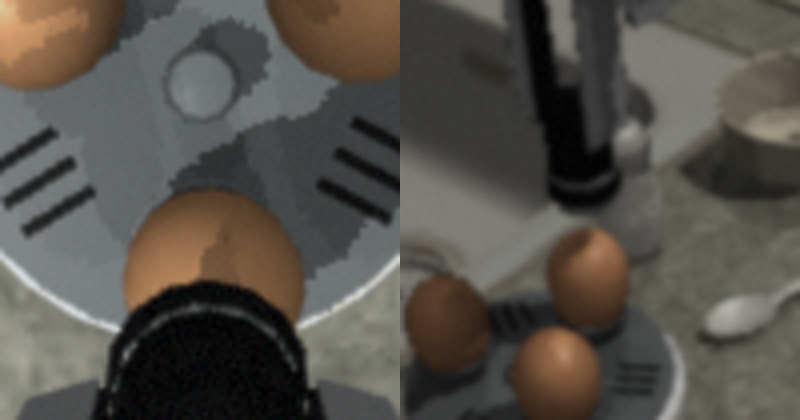

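Left (wrist): egg edges at x 123 and 303, upper edge y 187, with the collar covering the rest. Right (scene): egg box x 548–629, y 227–329; the collar spans x 550–620 and the foot lies near (585,198), as predicted. The egg still looks upright.

Run:
```python
from egg import *
import pickle
from scipy.optimize import least_squares
c,s=pickle.load(open("w6.pkl","rb"))
g=least_squares(lambda p:(box(c,p[0],p[1],.047,[230,140],4)-[123,187,303,0])[:3],[.556,-.04],x_scale=.01);print("w",g.x,g.fun)
g2=least_squares(lambda p:box(s,p[0],p[1],.047,[180,130],4)-[148,227,229,329],[.556,-.04],x_scale=.01);print("s",g2.x,g2.fun)
o=manip.get_obs();R=np.array(o["eef_rot"]);
for t in(g.x,g2.x,[.5575,-.0395]):print((R.T@(np.r_[t,o["tool_pos"][2]]-o["tool_pos"])/.05).round(3))
```

```text
w [ 0.5580081  -0.03922416] [-2.53312269  0.09928036  2.52655679]
s [ 0.5585207  -0.03815795] [-1.68982337  0.61751168  1.70381586 -0.68486878]
[0.069 0.035 0.   ]
[0.064 0.059 0.   ]
[0.077 0.027 0.   ]
```

Request:
drive_tool:
  steps:
    - [[0.065,0.04,0],0]
    - [[0,0,0.15],0]
    - [[0,0,0.15],0]
    - [[0,0,0.1],0]
    - [[0,0,0],0]
    - [[0,0,0],0]

```text
time_s: 13.62
tool_pos: [0.5588, -0.0382, 0.1253]
eef_rot: [[-0.966, 0.258, -0.001], [0.258, 0.966, 0.0], [0.001, -0.0, -1.0]]
ft_force: [0.4, 0.0, -1.2]
width: 0.0322
grasp_force: 25.0
```

Request:
drive_tool:
  steps:
    - [[0,0,0.04],0]
    - [[0,0,0.04],0]
    - [[0,0,0.04],0]
    - [[0,0,0],0]
    - [[0,0,0],0]
    - [[0,0,0],0]

```text
time_s: 14.12
tool_pos: [0.5596, -0.0382, 0.1203]
eef_rot: [[-0.966, 0.258, 0.001], [0.258, 0.966, -0.0], [-0.001, 0.0, -1.0]]
ft_force: [-0.3, 1.0, 0.6]
width: 0.0321
grasp_force: 25.0
```

Request:
drive_tool:
  steps:
    - [[0,0,0.02],0]
    - [[0,0,0.02],0]
    - [[0,0,0],0]
    - [[0,0,0],0]

```text
time_s: 14.45
tool_pos: [0.5594, -0.0382, 0.1181]
eef_rot: [[-0.966, 0.258, 0.0], [0.258, 0.966, 0.0], [-0.0, 0.0, -1.0]]
ft_force: [-0.6, -0.3, 1.5]
width: 0.0325
grasp_force: 25.0
```

Request:
drive_tool:
  steps:
    - [[0,0,0.02],0]
    - [[0,0,0.02],0]
    - [[0,0,0],0]
    - [[0,0,0],0]

```text
time_s: 14.78
tool_pos: [0.5593, -0.0382, 0.116]
eef_rot: [[-0.966, 0.258, 0.0], [0.258, 0.966, -0.0], [-0.0, 0.0, -1.0]]
ft_force: [-0.5, 0.4, 1.8]
width: 0.0319
grasp_force: 25.0
```

Request:
drive_tool:
  steps:
    - [[0,0,0.02],0]
    - [[0,0,0],0]
    - [[0,0,0],0]

```text
time_s: 15.03
tool_pos: [0.5594, -0.0382, 0.115]
eef_rot: [[-0.966, 0.258, 0.0], [0.258, 0.966, 0.0], [-0.0, 0.0, -1.0]]
ft_force: [0.1, -0.1, 3.1]
width: 0.0323
grasp_force: 25.0
```

Request:
drive_tool:
  steps:
    - [[0,0,0.02],0]
    - [[0,0,0],0]
    - [[0,0,0],0]

```text
time_s: 15.28
tool_pos: [0.5599, -0.0382, 0.1145]
eef_rot: [[-0.966, 0.258, 0.001], [0.258, 0.966, -0.0], [-0.001, 0.0, -1.0]]
ft_force: [0.1, 0.3, 4.5]
width: 0.0324
grasp_force: 25.0
```

Request:
drive_tool:
  steps:
    - [[0,0,0.015],0]
    - [[0,0,0],0]
    - [[0,0,0],0]

```text
time_s: 15.53
tool_pos: [0.5604, -0.0383, 0.1143]
eef_rot: [[-0.966, 0.258, 0.003], [0.258, 0.966, -0.0], [-0.003, 0.0, -1.0]]
ft_force: [0.4, -0.8, 8.4]
width: 0.0325
grasp_force: 25.0
```

Request:
drive_tool:
  steps:
    - [[0,0,0],0]
    - [[0,0,0],0]
    - [[0,0,-0.05],0]
    - [[0,0,-0.1],0]
    - [[0,0,-0.15],0]
    - [[0,0,-0.2],0]
    - [[0,0,-0.15],0]
    - [[0,0,0],0]

```text
time_s: 16.2
tool_pos: [0.5606, -0.0383, 0.1477]
eef_rot: [[-0.966, 0.258, 0.003], [0.258, 0.966, -0.001], [-0.003, 0.0, -1.0]]
ft_force: [0.1, -0.4, -1.3]
width: 0.032
grasp_force: 25.0
```

Run:
```python
from h import *
import pickle
c=camera("wrist");s=camera("scene");pickle.dump((c,s),open("w7.pkl","wb"))
b=cv2.resize(s["frame"][130:235,180:280],(400,420),interpolation=cv2.INTER_CUBIC)
w=cv2.resize(c["frame"][100:205,230:330],(400,420),interpolation=cv2.INTER_CUBIC)
cv2.imwrite("pics/w7.png",np.hstack([w,b]))
o=manip.get_obs();p=np.array(o["tool_pos"]);R=np.array(o["eef_rot"]);print(p,o["width"],R.T@(np.array([.3995,-.2505,.0235])-p)/.05)
```

```text
[ 0.55952816 -0.03813963  0.14611841] 0.03219152410424277 [ 1.9984847  -4.92959611  2.44982178]
```

View pics/w7.png

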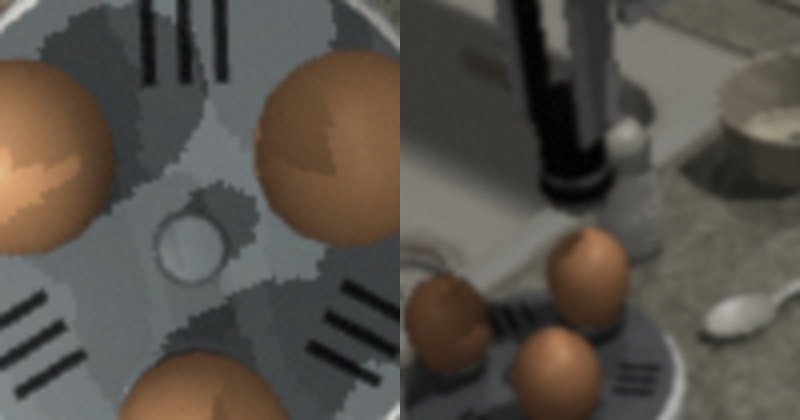

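The egg stays upright in its cup (scene box x 548–629, y 227–329), so the press left it as it was. Next I'll return the pricker to its place.

Request:
drive_tool:
  steps:
    - [[0.1,-0.243,0],0]
    - [[0.2,-0.49,0],0]
    - [[0.2,-0.49,0],0]
    - [[0.2,-0.49,0],0]
    - [[0.2,-0.49,0],0]
    - [[0.2,-0.49,0],0]
    - [[0.2,-0.49,0],0]
    - [[0.2,-0.49,0],0]

```text
time_s: 16.97
tool_pos: [0.4373, -0.1972, 0.1452]
eef_rot: [[-0.966, 0.258, -0.001], [0.258, 0.966, 0.0], [0.001, -0.0, -1.0]]
ft_force: [0.2, 0.9, -1.8]
width: 0.0323
grasp_force: 25.0
```

Request:
drive_tool:
  steps:
    - [[0.2,-0.49,0],0]
    - [[0.2,-0.49,0],0]
    - [[0.1,-0.27,0.3],0]
    - [[0,0,0.5],0]
    - [[0,0,0.5],0]
    - [[0,0,0.5],0]
    - [[0,0,0.4],0]
    - [[0,0,0.15],0]

```text
time_s: 17.63
tool_pos: [0.3961, -0.2487, 0.0254]
eef_rot: [[-0.966, 0.258, -0.005], [0.258, 0.966, 0.004], [0.006, 0.002, -1.0]]
ft_force: [-0.3, 0.5, -1.5]
width: 0.0321
grasp_force: 25.0
```

Request:
drive_tool:
  steps:
    - [[0,0,0],0]
    - [[0,0,0],0]
    - [[0,0,0],0]

```text
time_s: 17.88
tool_pos: [0.3999, -0.251, 0.0293]
eef_rot: [[-0.966, 0.258, 0.002], [0.258, 0.966, -0.001], [-0.002, -0.001, -1.0]]
ft_force: [-0.1, 0.2, -1.3]
width: 0.0324
grasp_force: 25.0
```

Request:
drive_tool:
  steps:
    - [[0,0,0.06],0]
    - [[0,0,0.06],0]
    - [[0,0,0.03],0]
    - [[0,0,0],0]
    - [[0,0,0],0]
    - [[0,0,0],0]

```text
time_s: 18.38
tool_pos: [0.3995, -0.2504, 0.021]
eef_rot: [[-0.966, 0.258, 0.001], [0.258, 0.966, -0.0], [-0.001, -0.0, -1.0]]
ft_force: [0.3, -0.2, 1.0]
width: 0.032
grasp_force: 25.0
```

Request:
drive_tool:
  steps:
    - [[0,0,0.02],0]
    - [[0,0,0],0]
    - [[0,0,0],0]

```text
time_s: 18.63
tool_pos: [0.3994, -0.2503, 0.0198]
eef_rot: [[-0.966, 0.258, 0.0], [0.258, 0.966, -0.0], [-0.001, -0.0, -1.0]]
ft_force: [-0.7, -0.2, 1.4]
width: 0.0326
grasp_force: 25.0
```

Request:
drive_tool:
  steps:
    - [[0,0,-0.02],0]
    - [[0,0,0],0]
    - [[0,0,0],0]

```text
time_s: 18.88
tool_pos: [0.3993, -0.2503, 0.0208]
eef_rot: [[-0.966, 0.258, 0.0], [0.258, 0.966, -0.0], [-0.0, -0.0, -1.0]]
ft_force: [-0.4, 0.0, 1.1]
width: 0.0321
grasp_force: 25.0
```

Request:
drive_tool:
  steps:
    - [[0,0,0],0]
    - [[0,0,0],0]
    - [[0,0,0],0]
    - [[0,0,0],0]
    - [[0,0,0],0]
  fingers: 0.3
  newtons: 8

```text
time_s: 19.3
tool_pos: [0.399, -0.25, 0.0206]
eef_rot: [[-0.966, 0.258, -0.0], [0.258, 0.966, 0.0], [0.0, 0.0, -1.0]]
ft_force: [-0.7, 0.1, -0.7]
width: 0.0619
grasp_force: 0.0
```

Request:
drive_tool:
  steps:
    - [[0,0,-0.2],0]
    - [[0,0,-0.4],0]
    - [[0,0,-0.6],0]
    - [[0,0,-0.6],0]
    - [[0,0,-0.6],0]
    - [[0,0,-0.3],0]
    - [[0,0,0],0]
    - [[0,0,0],0]

```text
time_s: 19.97
tool_pos: [0.3994, -0.2503, 0.1559]
eef_rot: [[-0.966, 0.258, 0.001], [0.258, 0.966, -0.001], [-0.001, -0.0, -1.0]]
ft_force: [-0.2, -0.5, -0.1]
width: 0.0657
grasp_force: 0.0
```

Run:
```python
from h import *
c=camera("wrist");s=camera("scene")
b=cv2.resize(s["frame"][150:330,160:340],(400,400),interpolation=cv2.INTER_CUBIC)
w=cv2.resize(c["frame"],(400,300),interpolation=cv2.INTER_AREA)
w=np.vstack([w,np.zeros((100,400,3),np.uint8)])
cv2.imwrite("pics/w8.png",np.hstack([w,b]))
```

```text
(no output)
```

View pics/w8.png

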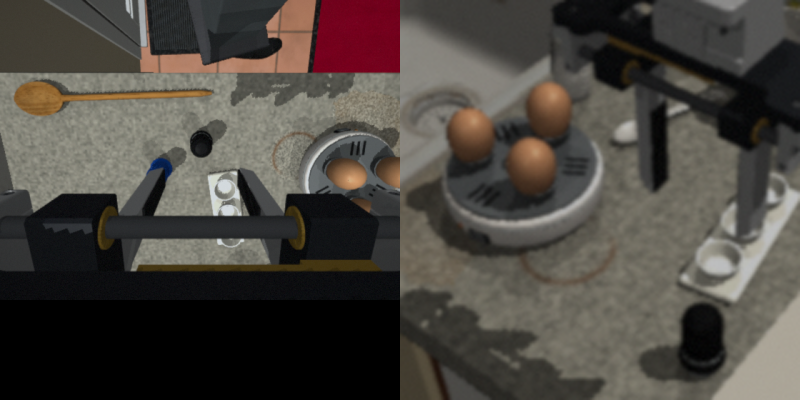

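The pricker stands upright on the worktop at (702,338), all three eggs sit upright in the insert, and the arm is clear.

```bash
python3 -c "
from rig import manip
print(manip.job_done())"
```

```text
the job is handed in; nothing more can be done
None
```

The job is handed in: the egg stands upright in the insert's free cup, it was pressed with the pricker to its end stop at about 9 N, the pricker is back upright on the worktop, and the last pictures show the other two eggs in place.

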